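# Put the filling pan back in the chilled chest and slide its door shut

### The job

Put the lidded pan that stands out on the counter back into the empty place in the chilled chest, so that its rim lies flat on the deck like its neighbour's. Then slide the chest's door along its track and ease it slowly through its catch until it stands fully home against the rubber bumper strip of the closing frame, without ramming it, and let go. Leave everything else on the counter where it is.

Things in the scene. Friction and masses are not known exactly. Their poses are not given: they have to be found in the camera images.
- pan_mid (a point): Centre of the steel lidded pan (0.3 to 0.6 kg, lid fixed on) standing on the counter at the chest's -y side, half-way up: 52.5 mm above its foot. Rim 176 x 108 mm, its underside 62 mm above the foot; flat lid top at 68 mm; handle top at 105 mm. Body under the rim 150 x 84 mm, in its lower half 138 x 72 mm. x is the rim's long direction, z up; it fits either way round.
- pan_grip (a point): Centre of that pan's handle, 44 mm straight above pan_mid (same axes): a black bar 12 mm thick along the pan's x, 56 mm long along its y, 17 mm tall, held clear of the lid on two small posts. The bar's underside is 20 mm above the lid.
- pan_b_grip (a point): The same point of the other, identical pan, which already sits in the chest, 118 mm from the empty place towards the chest's +y; leave it seated.
- chest: Stainless chest, 300 x 590 x 173 mm, origin underneath, 300 mm from its -y end; stays put, turned up to 0.15 rad. x points away from the robot across it, z up; the door shuts towards -y. Open pan well in its -y half: 190 mm along x, deck 105 mm above the counter, door track 48 mm and chest top 68 mm above the deck. Cooling unit under the +y half.
- place (a point): Centre of the empty place, at deck height (chest's axes): an opening 158 mm along x and 92 mm along y, so the pan's body has 4 mm to spare on every side and its rim rests on the deck round it. When seated, pan_grip stands 34.5 mm above this point and the handle clears the door's underside by 5 mm. The well's end wall is 61 mm from here towards -y.
- frame (a point): Middle of the face of the fixed steel closing frame, 160 mm above the counter on the chest's centre line (chest's axes). A plate on it, screwed down in slotted holes, carries the stiff rubber bumper strip that stops the door, and the catch: two sprung rollers that part for a spear on the door. It sits differently each time: the strip's face is 6 to 26 mm in front of this point.
- door_edge (a point): Middle of the door's leading (-y) edge (chest's axes). The door is a 250 x 270 x 14 mm panel (aluminium frame, clear pane, 0.45 to 0.75 kg) lying flat in channels along the chest's long sides, top face 167 mm above the counter. Its edge starts 186 to 256 mm from frame; it slides along the chest's y only and stays where it is left. Home is where this edge meets the strip.
- door_handle (a point): Centre of the door's handle (chest's axes), a black bar 140 mm long along x, 14 mm thick along y, 18 mm tall, on two posts 55 mm either side of its middle. Its centre is 29 mm above the door's top face, its underside 20 mm, and it lies 40 mm behind the leading edge.
- bowls: Bystander: stack of seven brown bowls, 136 mm across, 136 mm tall, on the counter at the right; origin at its foot.
- bottle: Bystander: amber sauce bottle, 60 mm across, 200 mm tall; origin at its foot.
- jar: Bystander: white jar with a steel cap, 68 mm across, 85 mm tall, beyond the pan; origin at its foot.
- cup: Bystander: white cup, 76 mm across, 85 mm tall, at the left of the chest; origin at its foot.
- bowl: Bystander: brown bowl, 124 mm across, 50 mm tall, in front of the chest; origin at its foot.
- catch (a point): Where the rollers stand if the plate sits farthest from the door (5 mm behind frame). Feel of closing: sliding takes 2 to 5 N; from 9 mm before home the rollers raise that by 5 to 10 N; 3 mm before home it falls, then it rises by 10 N per mm on the rubber. Creep through it at about 10 mm/s: 15 to 20 N in all is ample, over 30 N on the strip is ramming.

How it is judged:
By the outcome, as a careful person would: the job done as asked, in the order asked, and still so for the second after the job is handed in, with the robot touching nothing.
It also fails if it takes over 58 s, if anything falls off the work surface, if the arm or the gripper's body presses on something with over 40 N, if the wrist force passes 120 N, or if a joint passes its speed limit or range.

### The arm

A 6-joint arm with a two-finger parallel gripper is mounted at the origin on the work surface. World frame = base frame: x ahead of the robot, y to its left, z up, the work surface at z = 0. Lengths are in mm, angles in rad, forces in N, time in s.
With the tool pointing down it reaches from about 275 to 750 mm from the base axis. Payload 10.2 kg.
Tool frame: the origin (TCP) lies at the very end of the fingers, on their centre line; the grasp point (between the pads) lies 19 mm behind it (ctrl.hold_point_z is the distance from the TCP to the grasp point, in mm); z points along the fingers, y is the direction in which the jaws open and shut (so a half turn about z gives the same grasp; the last joint's range is limited). The gripper opens to 85 mm and grips with 20 to 120 N. Pads are 22 mm wide; open, the fingers measure 114 mm over their backs; the gripper's body (76 mm by 85 mm) begins 54 mm behind the grasp point. The pads swing forward as they close: fully open they stand 13 mm farther back than shut.
Start: joints at [-1.478, 0.313, 1.498, -0, 1.331, -0.223], TCP at [163.04, -499.048, 231.294] pointing down, gripper open.
Joint ranges: [-2.94, 2.94], [-0.97, 2.17], [0.19, 2.56], [-1.23, 4.37], [0.02, 3.11], [-2.88, 2.88]. Speed limits (rad/s): [2.39, 2.39, 3.01, 3.14, 3.14, 3.14].

### API

Orientations are given as a unit quaternion [w, x, y, z].
In Python, from rig import readout, cams, workorder, spotter, ctrl gives the robot as it stands.
- The arm moves only by the tool step_arm, never from a script. Its argument "plan" is text: rows parted by semicolons, each of 5 numbers parted by spaces: the shift along the tool's x, y, z in cm, then the turn about the tool's z in degrees, then the opening in per cent of the stroke, from 0 (shut) to 100 (fully open). In form: x y z twist gripper; .... A call has 1 to 10 rows; each row is the pose to reach, as a shift and turn from the pose commanded when the call began, along the tool's axes at that moment; what a row does not reach only later rows make up. A row lasts 1/10 s, in which the tool goes at most 50 mm and 8.59 degrees, less where a joint would pass 70% of its speed; a pose out of reach is approached as far as the arm can. A call with a gripper value outside its range is refused whole. The fingers move at their own pace and stop on an object; "grip_force" is the grip in N (left out, the last holds). Time passes only in rows, so rows that repeat a pose let the fingers close. It gives the time, the measured TCP pose, the force and the opening at its end, in the units of the state.
- readout.sense(): the state, without advancing time (a new reading comes with each control period).
- cams.capture(name): name is "side" or "top" or "wrist"; returns (picture, depth): 384x512x3 uint8, red, green, blue; 384x512 float32, mm along the optical axis (not along the pixel's ray), 0 where there is no reading.
- cams.camera_info(name): a dict with "vfov" (degrees; the focal length in pixels is half the picture's height over the tangent of half this angle, whatever the lens; pixels are square), "cx", "cy" (the principal point, pixels), "rvec" (rotation vector, rad) and "tvec" (3), from world to camera coordinates, as OpenCV has them. Camera axes: x right, y down, z forward; pixel columns grow to the right and rows downward; lengths in mm; the calibration is good to about 2 mm. The wrist camera is an equidistant fisheye: a pixel r from the principal point sees the ray r / f radians off the axis. A picture is of the moment at which its call begins: read the wrist's pose just before it. camera_info takes no time and is no camera call; for the wrist camera it gives the pose at the moment of the call.
- workorder.finish_job(): hands the job in, once; it reports no verdict.
Trained networks look in the newest picture that a camera, given by its name, has taken for a name from the list of things; names that differ only in an ending like _2 or _b are one class to them, and where a whole thing is asked for, a point or a joint stands for the part that bears it (a point fixed in the world has none). Each returns a list of dicts, best first, with "conf" (0 to 1); they miss things now and then, are a little off and sometimes report something else, mostly with a low value. They report only what shows in the picture. A call takes as long as a camera call.
- spotter.regions_of(camera, target): "pixels" (384x512 bool, what is visible of it) and "extent" ([centre column, centre row, width, height] in pixels, round what is visible of it).
The state is a dict: "time_s": time; "joints": joint angles; "dq": joint speeds; "tau": joint torques, N m; "eef_pos": TCP position; "ee_rot": TCP orientation; "force": force on the tool from outside, world axes, zero at the start; "wrist_torque": the same for the moment, N m; "grip_width": opening from 0.0 (shut) to 1.0 (fully open).
Only numpy, scipy, OpenCV 4.12 (cv2) and the standard library are available. Lean on these libraries where they do the work, as an engineer would, in place of code of your own. Each camera call takes 0.05 s, during which the arm holds its last target. There are 200 camera calls.

## Working session

There is one attempt and no reset: what is moved stays moved. The work goes in short steps, Python scripts to look and compute and a tool call to move; the robot and the scene stay as the last step left them, time stands still between calls to the robot, and variables do not carry over. Pictures are saved under pics/ and viewed, about 8 in all and at most 12, crops included, and the job is handed in when it is done.

Besides the shell and the picture viewer there is one more tool, called after ">>>" as name(argument=value, ...) on one line, values as JSON. step_arm: Moves the arm, as the interface text tells. Its arguments: {"type":"object","properties":{"plan":{"type":"string"},"grip_force":{"type":"number"}},"required":["plan"]}

```bash
mkdir -p pics
cat > h.py <<'E'
import numpy as np, cv2
from rig import readout, cams, workorder, spotter, ctrl
from scipy.spatial.transform import Rotation as R
def cloud(name, d, info=None):
    i=info or cams.camera_info(name); h,w=d.shape
    f=h/2/np.tan(np.radians(i['vfov'])/2)
    u,v=np.meshgrid(np.arange(w),np.arange(h))
    x=(u-i['cx'])/f; y=(v-i['cy'])/f
    if name=='wrist':
        r=np.hypot(x,y); k=np.tan(np.minimum(r,1.5))/np.maximum(r,1e-9); x=x*k;y=y*k
    p=np.stack([x*d,y*d,d],-1)
    M=R.from_rotvec(np.ravel(i['rvec'])).as_matrix()
    q=(p-np.ravel(i['tvec']))@M
    q[d<=0]=np.nan
    return q
def save(n,p): cv2.imwrite('pics/'+n+'.png',p[:,:,::-1])
E
python3 - <<'E'
from h import *
ims=[]
for n in ['top','side']:
    p,d=cams.capture(n); np.savez(n,p=p,d=d); ims.append(p)
    q=cloud(n,d)
    for t in ['pan_mid','pan_grip','chest','frame','door_edge','door_handle']:
        for r in spotter.regions_of(n,t)[:3]:
            m=r['pixels']; z=q[m]; z=z[~np.isnan(z[:,0])]
            print(n,t,round(r['conf'],2),np.round(r['extent']),np.round(np.percentile(z,[3,50,97],axis=0)).tolist() if len(z) else '')
save('top',ims[0]);save('side',ims[1])
print(readout.sense(), cams.camera_info('top'))
E
```

```text
top pan_mid 0.56 [342. 210.  34.  44.] [[357.0, -437.0, 3.0], [438.0, -382.0, 68.0], [522.0, -332.0, 103.0]]
top pan_grip 0.77 [345. 208.  32.  52.] [[357.0, -437.0, 62.0], [437.0, -383.0, 69.0], [519.0, -332.0, 104.0]]
top chest 0.79 [214. 165. 168.  98.] [[456.0, -157.0, 25.0], [612.0, 17.0, 168.0], [783.0, 415.0, 177.0]]
top frame 0.7 [214. 166. 162.  99.] [[456.0, -157.0, 26.0], [610.0, 12.0, 168.0], [780.0, 413.0, 177.0]]
top door_edge 0.93 [185. 158.  76.  65.] [[533.0, 109.0, 157.0], [635.0, 237.0, 164.0], [739.0, 364.0, 201.0]]
top door_edge 0.15 [322. 147.  14.  20.] [[668.0, -336.0, -3.0], [694.0, -306.0, 81.0], [749.0, -279.0, 90.0]]
top door_handle 0.56 [187. 160.  79.  63.] [[530.0, 109.0, 157.0], [635.0, 236.0, 164.0], [740.0, 365.0, 201.0]]
top door_handle 0.37 [215. 164. 162.  95.] [[456.0, -156.0, 26.0], [611.0, 12.0, 168.0], [780.0, 415.0, 177.0]]
side pan_mid 0.75 [325. 197.  26.  27.] [[353.0, -432.0, 7.0], [398.0, -365.0, 65.0], [440.0, -340.0, 100.0]]
side pan_grip 0.9 [325. 195.  23.  27.] [[352.0, -439.0, 3.0], [398.0, -366.0, 65.0], [444.0, -340.0, 101.0]]
si
[... 500 characters left out ...]
 -0.00131812,  0.00129536, -0.00024009,  0.00085113,
       -0.00072081]), 'tau': array([ 1.25236643e-04, -4.12104607e+01, -2.59869254e+01, -1.22609467e-04,
        6.74533767e-04,  9.88076948e-06]), 'eef_pos': array([ 163.05822312, -499.0399609 ,  231.29844299]), 'ee_rot': array([5.85087518e-06, 9.87559640e-01, 1.57244895e-01, 5.49565839e-06]), 'force': array([-0.50030005, -0.55185201, -0.23752939]), 'wrist_torque': array([-0.0473383 ,  0.01878325, -0.04863176]), 'grip_width': 0.9979246717774753} {'vfov': 56.16422436439876, 'cx': 255.97106248866072, 'cy': 190.66199844629722, 'rvec': array([ 2.15260993, -2.18863618,  0.10208225]), 'tvec': array([ -25.95268226,  521.93776958, 1483.43632133])}
```

Run:
```python
from h import *
z=np.load('top.npz');p,d=z['p'],z['d'];q=cloud('top',d)
cv2.imwrite('pics/top2.png',cv2.resize(p[90:290,100:400,::-1],(780,520),interpolation=cv2.INTER_CUBIC))
def rect(m):
    a=q[m][:,:2].astype(np.float32);return cv2.minAreaRect(a),len(a)
X,Y,Z=q[...,0],q[...,1],q[...,2]
box=(X>330)&(X<560)&(Y<-300)&(Y>-480)
print('pan lid',rect(box&(Z>55)&(Z<76))); print('handle',rect(box&(Z>92)))
bx=(X>420)&(X<820)&(Y>-200)&(Y<460)
print('chest',rect(bx&(Z>150)&(Z<185)))
print('dhandle',rect(bx&(Y>90)&(Y<280)&(Z>190)))
print('panb',rect(bx&(Z>128)&(Z<148)&(Y<200)))
```

```text
pan lid (((439.7690734863281, -384.86865234375), (175.77137756347656, 109.04834747314453), 7.51785945892334), 1090)
handle (((439.7754821777344, -383.71990966796875), (11.760502815246582, 53.74477005004883), 7.247762203216553), 44)
chest (((622.325927734375, 128.57298278808594), (591.688720703125, 301.4176330566406), 82.94548797607422), 8770)
dhandle (((622.47998046875, 143.3992462158203), (14.142077445983887, 135.8096466064453), 82.52508544921875), 149)
panb (((587.27294921875, 5.7346649169921875), (331.0773010253906, 265.3916015625), 82.80317687988281), 236)
```

View pics/top2.png

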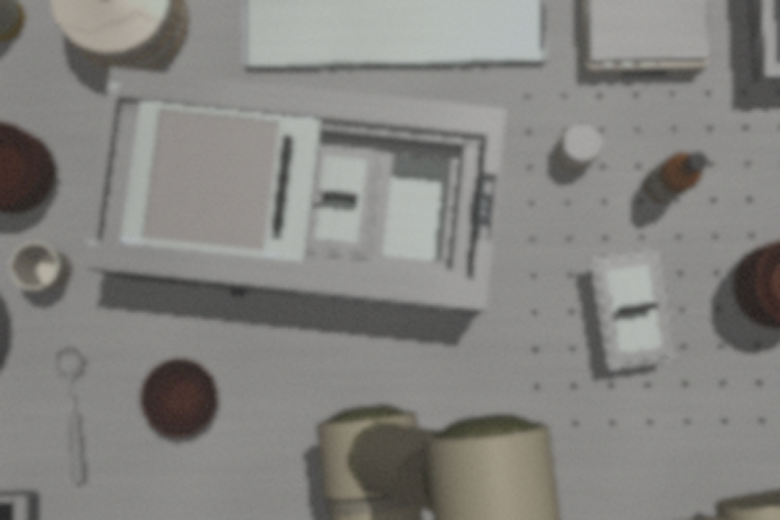

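```bash
cat >> h.py <<'E'
def ax(th): return np.array([np.cos(th),np.sin(th)])
E
python3 - <<'E'
from h import *
th=np.radians(-7.05); ex=ax(th);ey=ax(th+np.pi/2)
o=np.array([622.33,128.57])+5*ey
for n in ['top','side']:
    z=np.load(n+'.npz');q=cloud(n,z['d']).reshape(-1,3)
    c=np.c_[(q[:,:2]-o)@ex,(q[:,:2]-o)@ey,q[:,2]]
    print(n)
    if n=='top':
      for lab,m in [('bh',(c[:,2]>133)&(c[:,2]<150)&(abs(c[:,0])<25)&(c[:,1]>-290)&(c[:,1]<20)),('dh',(c[:,2]>190)&(c[:,1]>-60)&(c[:,1]<60)&(abs(c[:,0])<90))]:
        s=c[m];print(lab,len(s),s.min(0).round(),s.max(0).round(),np.median(s,0).round(1))
    s=c[(abs(c[:,0])<14)&(c[:,1]>-310)&(c[:,1]<60)]
    b=np.floor(s[:,1]/6)
    for k in np.unique(b): print(int(k*6),np.round(np.sort(s[b==k][:,2])).astype(int)[[0,len(s[b==k])//2,-1]],end=' ')
E
```

```text
top
bh 85 [ -23. -290.  134.] [ 25. -43. 150.] [  -2.8 -249.5  148.2]
dh 149 [-70.   3. 190.] [ 66.  17. 211.] [ -3.3   8.9 203.7]
-306 [169 169 169] -300 [143 163 173] -294 [148 150 156] -288 [147 155 166] -282 [165 169 175] -276 [162 167 170] -270 [146 150 169] -264 [148 151 154] -258 [141 150 155] -252 [104 147 154] -246 [102 105 108] -240 [101 107 110] -234 [ 29  33 103] -228 [23 31 34] -222 [22 29 38] -216 [29 31 35] -210 [23 30 33] -204 [25 32 38] -198 [24 30 35] -192 [21 31 35] -186 [23 30 31] -180 [25 32 38] -174 [25 32 37] -168 [22 29 33] -162 [24 29 31] -156 [26 30 31] -150 [24 30 35] -144 [ 27  34 109] -138 [ 33 103 109] -132 [100 106 109] -126 [103 108 115] -120 [106 110 114] -114 [106 112 115] -108 [106 110 117] -102 [104 112 117] -96 [107 112 152] -90 [105 145 153] -84 [110 113 152] -78 [108 112 149] -72 [107 115 149] -66 [110 144 149] -60 [109 145 151] -54 [110 132 151] -48 [108 148 161] -42 [110 113 159] -36 [108 113 156] -30 [103 164 172] -24 [161 166 173] -18 [165 167 170] -12 [161 168 170] -6 [163 167 171] 0 [159 173 208] 6 [165 204 209] 12 [202 205 209] 18 [168 17
[... 178 characters left out ...]
62 163 163] -282 [149 155 166] -276 [150 162 170] -270 [148 150 168] -264 [145 148 168] -258 [147 150 151] -252 [100 129 152] -246 [ 82 121 153] -240 [103 104 107] -234 [ 97 102 107] -144 [101 103 103] -138 [ 99 105 105] -132 [ 96 104 109] -126 [103 104 104] -120 [109 109 110] -114 [109 111 114] -108 [109 111 112] -102 [110 110 110] -96 [107 136 147] -90 [107 128 148] -84 [107 113 149] -78 [110 137 150] -72 [136 146 147] -66 [133 146 146] -60 [133 145 148] -54 [142 147 150] -48 [149 158 161] -42 [151 155 158] -30 [164 165 166] 0 [162 168 200] 6 [164 168 205] 12 [164 194 207] 18 [164 190 210] 24 [164 167 168] 30 [160 164 166] 36 [158 162 166] 42 [159 161 161] 48 [158 162 166] 54 [159 160 164]
```

>>> step_arm(plan="29.9 -2.3 2 -79.4 70;29.9 -2.3 2 -79.4 70;29.9 -2.3 2 -79.4 70;29.9 -2.3 2 -79.4 70;29.9 -2.3 2 -79.4 70;29.9 -2.3 2 -79.4 70;29.9 -2.3 2 -79.4 70;29.9 -2.3 2 -79.4 70;29.9 -2.3 2 -79.4 70;29.9 -2.3 2 -79.4 70")

```text
time_s: 1.7
eef_pos: [440.2, -384.2, 211.2]
ee_rot: [-0.0, 0.658, 0.753, 0.0]
force: [-0.6, -1.0, 0.5]
grip_width: 0.699
```

```bash
cat >> h.py <<'E'
def tool(s=None):
    s=s or readout.sense(); w,x,y,z=s['ee_rot']; return s['eef_pos'],R.from_quat([x,y,z,w]).as_matrix()
def delta(target,yaw_y_deg):
    p,M=tool(); d=M.T@(np.array(target)-p); cur=np.degrees(np.arctan2(M[1,1],M[0,1]))
    t=-((yaw_y_deg-cur+90)%180-90)
    print('move cm',(d/10).round(2),'twist',round(t,2),'tcp',p.round(1),'yaw_y',round(cur,2),'tilt',M[:,2].round(4))
def snap(tag):
    i=cams.camera_info('wrist'); p,d=cams.capture('wrist'); save(tag,p); np.savez(tag,p=p,d=d,i=i); return p,d,i,cloud('wrist',d,i)
E
python3 - <<'E'
from h import *
p,d,i,q=snap('w1')
X,Y,Z=q[...,0],q[...,1],q[...,2]
box=(abs(X-440)<60)&(abs(Y+384)<60)
for a,b in [(55,76),(92,115)]:
    m=(Z>a)&(Z<b)&((abs(X-440)<120)&(abs(Y+384)<90) if a<60 else box)
    print(cv2.minAreaRect(q[m][:,:2].astype(np.float32)),m.sum(),np.median(Z[m]))
delta([439.8,-384,77.5],7.4)
s=readout.sense();print(s['time_s'],s['force'],s['grip_width'])
E
```

```text
((439.01470947265625, -386.2158508300781), (176.31222534179688, 108.74198913574219), 7.4438323974609375) 16340 68.1481789223284
((439.0658874511719, -385.3950500488281), (11.361440658569336, 55.27998733520508), 7.554228782653809) 802 104.54969091518436
move cm [ 0.03 -0.03 13.37] twist 0.32 tcp [ 440.2 -384.3  211.2] yaw_y 7.72 tilt [-1.e-04  1.e-04 -1.e+00]
1.75 [ 0.13085195  0.30120919 -1.00393649] 0.7000494248290983
```

View pics/w1.png

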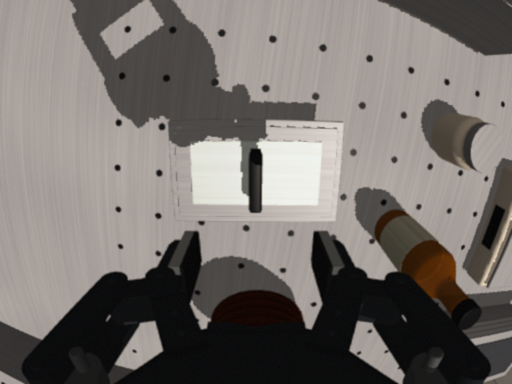

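>>> step_arm(plan="-0.14 -0.11 3 0.2 70;-0.14 -0.11 6 0.2 70;-0.14 -0.11 9 0.2 70;-0.14 -0.11 11 0.2 70;-0.14 -0.11 12.5 0.2 70;-0.14 -0.11 13.2 0.2 70;-0.14 -0.11 13.4 0.2 70;-0.14 -0.11 13.4 0.2 60;-0.14 -0.11 13.4 0.2 0;-0.14 -0.11 13.4 0.2 0", grip_force=70)

```text
time_s: 2.75
eef_pos: [439.4, -386.1, 78.0]
ee_rot: [0.001, 0.661, 0.751, -0.0]
force: [-0.2, 0.6, -0.1]
grip_width: 0.269
```

>>> step_arm(plan="0 0 0 0 0;0 0 0 0 0;0 0 0 0 0;0 0 0 0 0;0 0 0 0 0;0 0 -1 0 0;0 0 -2 0 0;0 0 -3 0 0;0 0 -4 0 0;0 0 -5 0 0")

```text
time_s: 3.75
eef_pos: [439.2, -385.8, 128.3]
ee_rot: [0.0, 0.661, 0.751, -0.0]
force: [-0.5, -0.5, -4.0]
grip_width: 0.128
```

Run:
```python
from h import *
s=readout.sense();print(s['force'],s['wrist_torque'],s['grip_width'])
th=np.radians(-7.05);ex=ax(th);ey=ax(th+np.pi/2);o=np.array([622.33,128.57])+5*ey
pl=o-188*ey; print(pl)
delta([pl[0],pl[1],220],-7.05)
```

```text
[-0.53656574 -0.4635413  -4.02657669] [ 0.00137557 -0.01666264  0.02441343] 0.12820113898810095
[599.8694114  -53.04641435]
move cm [30.97 20.16 -9.18] twist 14.34 tcp [ 439.2 -385.8  128.3] yaw_y 7.29 tilt [ 1.e-04 -1.e-04 -1.e+00]
```

>>> step_arm(plan="0 0 -3 0 0;0 0 -6 0 0;0 0 -9 0 0;1.5 0.7 -12 2 0;4 2.5 -14.5 4 0;7 5 -16.5 7 0;10 8 -17 9 0;13 11 -17 11 0;15.5 13.7 -17 13 0;17.4 15.7 -17 14.3 0")

```text
time_s: 4.75
eef_pos: [573.8, -191.2, 297.8]
ee_rot: [-0.0, 0.749, 0.663, 0.0]
force: [-0.4, 0.0, -3.3]
grip_width: 0.129
```

>>> step_arm(plan="0.7 0.9 0 0 0;1 1.25 0 0 0;1 1.25 0 0 0;1 1.25 0 0 0")

```text
time_s: 5.15
eef_pos: [585.9, -185.9, 297.3]
ee_rot: [-0.0, 0.749, 0.662, -0.0]
force: [-0.3, -0.7, -3.5]
grip_width: 0.128
```

Run:
```python
from h import *
p,d,i,q=snap('w2')
s=readout.sense();print(s['time_s'],s['force'],s['wrist_torque'],s['grip_width'])
delta([599.9,-53,220],-7.05)
```

```text
5.2 [-0.11323585  0.45392682 -3.28218769] [-0.0534555  -0.01951714 -0.02882636] 0.12737663276357078
move cm [13.37 -0.25  7.74] twist -0.03 tcp [ 585.9 -186.   297.4] yaw_y -7.08 tilt [-3.e-04 -1.e-04 -1.e+00]
```

View pics/w2.png

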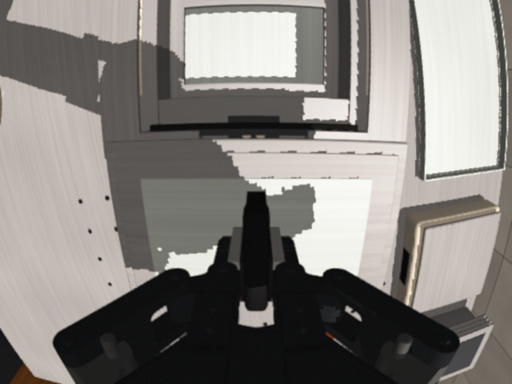

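```bash
cat > m.py <<'E'
from h import *
import sys
z=np.load(sys.argv[1]+'.npz',allow_pickle=True);d=z['d'];q=cloud('wrist',d,z['i'].item())
th=np.radians(-7.05);ex=ax(th);ey=ax(th+np.pi/2);o=np.array([622.33,128.57])+5*ey
c=np.stack([(q[...,:2]-o)@ex,(q[...,:2]-o)@ey],-1);Z=q[...,2]
def edges(m,name):
    a=c[m]; print(name,len(a),'x',np.percentile(a[:,0],[.3,99.7]).round(1),'y',np.percentile(a[:,1],[.3,99.7]).round(1),'z',np.median(Z[m]).round(1),'rect',cv2.minAreaRect(a.astype(np.float32)))
reg=(abs(c[...,0])<100)&(c[...,1]>-245)&(c[...,1]<-120)
deck=reg&(Z>98)&(Z<112); hole=reg&(Z<90)
edges(hole,'hole');
for y0 in (-225,-205,-185,-165):   # gap ends along x in strips on deck
    s=c[deck&(abs(c[...,1]-y0)<8)][:,0]
    if len(s): print(y0,'deck inner x',s[s<0].max().round(1) if (s<0).any() else None,s[s>0].min().round(1) if (s>0).any() else None)
for x0 in (-50,-25,0,25,50):
    s=c[deck&(abs(c[...,0]-x0)<8)][:,1]
    print(x0,'deck inner y',s[s<-188].max().round(1) if (s<-188).any() else None,s[s>-188].min().round(1) if (s>-188).any() else None)
wall=(abs(c[...,0])<140)&(c[...,1]>-330)&(c[...,1]<0)&(Z>165)&(Z<180)
p,M=tool(); 
print('tcp in chest',((p[:2]-o)@ex).round(1),((p[:2]-o)@ey).round(1))
lid=(Z>p[2]-77.5+58)&(Z<p[2]-77.5+76)
t=np.array([(p[:2]-o)@ex,(p[:2]-o)@ey])
m=lid&(np.hypot(*(c-t).transpose(2,0,1))<110); edges(m,'lid')
tops=(Z>158)&(Z<182)&(abs(c[...,1]+150)<150)
for y0 in (-225,-200,-180,-160): 
    s=c[tops&(abs(c[...,1]-y0)<6)][:,0]
    if len(s): print(y0,'chest top x',np.sort(s)[[0,-1]].round(1), s[s<0].max().round(1) if (s<0).any() else '', s[s>0].min().round(1) if (s>0).any() else '')
E
python3 m.py w2
```

```text
hole 10555 x [-95.5  92.3] y [-230.9 -121.2] z 29.9 rect ((-1.1446762084960938, -175.6365966796875), (189.78005981445312, 111.0009765625), 0.01181863248348236)
-225 deck inner x -79.0 77.6
-205 deck inner x -79.2 77.7
-185 deck inner x -79.4 77.7
-165 deck inner x -79.2 77.6
-50 deck inner y -233.5 -141.6
-25 deck inner y -234.3 -141.8
0 deck inner y -233.5 -141.9
25 deck inner y -233.4 -141.9
50 deck inner y -233.6 -142.0
tcp in chest 2.4 -321.6
lid 33987 x [-85.1  88.8] y [-363.5 -268.3] z 287.7 rect ((1.8748779296875, -322.15631103515625), (176.85650634765625, 108.39756774902344), 0.07647877931594849)
-225 chest top x [-151.3  149.4] -108.1 106.6
-200 chest top x [-151.2  149. ] -108.1 106.7
-180 chest top x [-151.9  149.4] -108.1 106.3
-160 chest top x [-151.1  149.9] -108.1 106.6
```

>>> step_arm(plan="1.5 -0.05 0 0 0;3.5 -0.1 0 0 0;6 -0.15 0 0 0;8.5 -0.2 0 0 0;10.5 -0.25 1 0 0;12 -0.27 3 0 0;13 -0.27 5 0 0;13.44 -0.27 7 0 0;13.44 -0.27 8 0 0;13.44 -0.27 8.5 0 0")

```text
time_s: 6.2
eef_pos: [599.8, -51.1, 211.8]
ee_rot: [-0.0, 0.749, 0.663, -0.0]
force: [-0.3, -0.2, -3.2]
grip_width: 0.123
```

```bash
python3 - <<'E'
from h import *
snap('w3')
s=readout.sense();print(s['time_s'],s['force'])
E
python3 m.py w3
```

```text
6.25 [-0.99334021 -0.15423102 -3.91992856]
hole 1230 x [-96.2  94.7] y [-158.9 -150. ] z 30.0 rect ((-0.79302978515625, -154.3313751220703), (10.070135116577148, 191.48480224609375), 89.78156280517578)
-50 deck inner y None -140.8
-25 deck inner y None -141.1
0 deck inner y None -141.2
25 deck inner y None -141.1
50 deck inner y None -141.3
tcp in chest -0.2 -186.3
lid 33974 x [-87.9  86.1] y [-228.1 -132.8] z 202.1 rect ((-0.7723770141601562, -186.8680419921875), (176.7703094482422, 108.84910583496094), 0.122563436627388)
-225 chest top x [-151.3  149.4] -108.3 106.4
-200 chest top x [-151.5  149.9] -107.7 106.5
-180 chest top x [-151.   150.3] -107.9 106.7
-160 chest top x [-150.6  150.2] -107.6 106.1
```

View pics/w3.png

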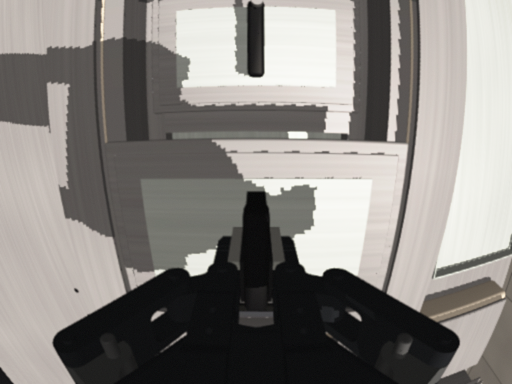

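>>> step_arm(plan="0 0 1 0 0;0 0 2 0 0;0 0 3 0 0;0 0 4 0 0;0 0 5 0 0;0 0 6 0 0;0 0 7 0 0;0 0 7.8 0 0;0 0 8.3 0 0;0 0 8.5 0 0")

```text
time_s: 7.25
eef_pos: [600.1, -51.2, 126.8]
ee_rot: [-0.0, 0.749, 0.663, -0.0]
force: [0.4, 0.2, -3.5]
grip_width: 0.125
```

>>> step_arm(plan="0 0 0.2 0 0;0 0 0.4 0 0;0 0 0.5 0 0;0 0 0.6 0 0;0 0 0.6 0 0;0 0 0.6 0 0")

```text
time_s: 7.85
eef_pos: [600.2, -51.2, 121.4]
ee_rot: [0.0, 0.749, 0.663, 0.0]
force: [-0.3, -0.1, -3.5]
grip_width: 0.126
```

>>> step_arm(plan="0 0 0.05 0 0;0 0 0.1 0 0;0 0 0.1 0 0")

```text
time_s: 8.15
eef_pos: [600.3, -51.2, 120.9]
ee_rot: [0.0, 0.749, 0.663, 0.0]
force: [-2.2, 0.3, 1.6]
grip_width: 0.128
```

>>> step_arm(plan="0 0 0.02 0 45;0 0 0 0 45;0 0 0 0 45;0 0 0 0 45;0 0 0 0 45;0 0 -1 0 45;0 0 -3 0 45;0 0 -6 0 45;0 0 -9 0 45;0 0 -12 0 45")

```text
time_s: 9.15
eef_pos: [600.1, -51.2, 242.4]
ee_rot: [0.0, 0.749, 0.663, 0.0]
force: [0.0, -0.3, 0.8]
grip_width: 0.448
```

>>> step_arm(plan="-3 0 -3 0 45;-6 0 -4 0 45;-9 0 -4 0 45;-10 0 -4 0 45;-10 0 -4 0 45")

```text
time_s: 9.65
eef_pos: [587.8, -151.3, 280.4]
ee_rot: [-0.0, 0.75, 0.662, 0.0]
force: [1.0, -0.2, 0.5]
grip_width: 0.447
```

Run:
```python
from h import *
p,d,i,q=snap('w4')
th=np.radians(-7.05);ex=ax(th);ey=ax(th+np.pi/2);o=np.array([622.33,128.57])+5*ey
c=np.stack([(q[...,:2]-o)@ex,(q[...,:2]-o)@ey],-1);Z=q[...,2]
for lab,yc in (('A',-187.5),('B',-70)):
    m=(abs(c[...,0])<88)&(abs(c[...,1]-yc)<54)&(Z>100)&(Z<120)
    A=np.c_[c[m],np.ones(m.sum())]; w=np.linalg.lstsq(A,Z[m],rcond=None)[0]
    print(lab,'rim/lid plane slope',w[:2].round(4),'z med',np.median(Z[m]).round(1),m.sum())
    h=(abs(c[...,0])<15)&(abs(c[...,1]-yc)<35)&(Z>135)&(Z<160)
    print(' handle top',np.median(Z[h]).round(1),c[h].mean(0).round(1),h.sum())
s=readout.sense();print(s['time_s'],s['force'],s['grip_width'])
```

```text
A rim/lid plane slope [-0.0005  0.0037] z med 111.1 15550
 handle top 147.6 [  -0.5 -187.1] 762
B rim/lid plane slope [-0.0026  0.2285] z med 109.7 2664
 handle top nan [nan nan] 0
9.7 [ 0.16865328 -0.24479834  0.1758355 ] 0.45035153020437046
  return _methods._mean(a, axis=axis, dtype=dtype,
  ret = ret.dtype.type(ret / rcount)
<stdin>:10: RuntimeWarning: Mean of empty slice.
  ret = um.true_divide(
```

View pics/w4.png

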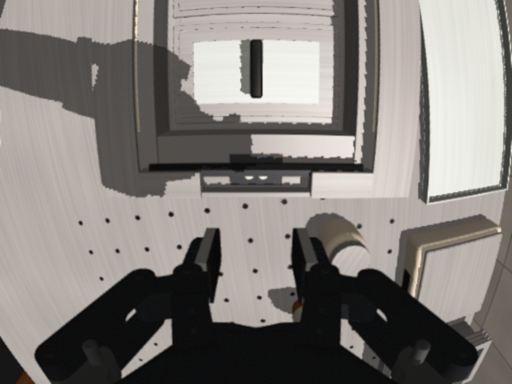

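Run:
```python
from h import *
th=np.radians(-7.05);ex=ax(th);ey=ax(th+np.pi/2);o=np.array([622.33,128.57])+5*ey
z=np.load('w4.npz',allow_pickle=True);q=cloud('wrist',z['d'],z['i'].item())
c=np.stack([(q[...,:2]-o)@ex,(q[...,:2]-o)@ey,q[...,2]],-1)
for col in (220,257,300): print(col,[(r,*c[r,col,1:].round(0)) for r in range(120,200,5)])
t=o-1*ex+9*ey; delta([t[0],t[1],270],82.95)
```

```text
220 [(120, np.float64(-238.0), np.float64(110.0)), (125, np.float64(-244.0), np.float64(105.0)), (130, np.float64(-248.0), np.float64(117.0)), (135, np.float64(-248.0), np.float64(151.0)), (140, np.float64(-253.0), np.float64(151.0)), (145, np.float64(-258.0), np.float64(150.0)), (150, np.float64(-263.0), np.float64(150.0)), (155, np.float64(-268.0), np.float64(150.0)), (160, np.float64(-273.0), np.float64(149.0)), (165, np.float64(-273.0), np.float64(168.0)), (170, np.float64(-277.0), np.float64(169.0)), (175, np.float64(-282.0), np.float64(168.0)), (180, np.float64(-292.0), np.float64(150.0)), (185, np.float64(-297.0), np.float64(150.0)), (190, np.float64(-298.0), np.float64(163.0)), (195, np.float64(-301.0), np.float64(169.0))]
257 [(120, np.float64(-238.0), np.float64(110.0)), (125, np.float64(-244.0), np.float64(105.0)), (130, np.float64(-248.0), np.float64(118.0)), (135, np.float64(-249.0), np.float64(149.0)), (140, np.float64(-253.0), np.float64(150.0)), (145, np.float64(-258.0), np.float64(150.0)), (150, np.float64(-263.0), np.float64(149.0)), (155, np.float64(-267.0), np.flo
[... 533 characters left out ...]
.float64(-248.0), np.float64(150.0)), (140, np.float64(-253.0), np.float64(151.0)), (145, np.float64(-258.0), np.float64(150.0)), (150, np.float64(-262.0), np.float64(152.0)), (155, np.float64(-268.0), np.float64(150.0)), (160, np.float64(-272.0), np.float64(150.0)), (165, np.float64(-273.0), np.float64(167.0)), (170, np.float64(-277.0), np.float64(168.0)), (175, np.float64(-282.0), np.float64(168.0)), (180, np.float64(-292.0), np.float64(151.0)), (185, np.float64(-297.0), np.float64(150.0)), (190, np.float64(-298.0), np.float64(163.0)), (195, np.float64(-300.0), np.float64(171.0))]
move cm [29.48 -0.1   1.05] twist -89.99 tcp [ 587.9 -150.1  280.4] yaw_y -7.04 tilt [-1.e-04  5.e-04 -1.e+00]
```

>>> step_arm(plan="4 0 0 -8.5 45;8 0 0 -17 45;12 0 0 -25.5 45;16 0 0 -34 45;20 0 0 -42.5 45;23.5 0 0 -51 45;26 0 0.5 -59.5 45;28 0 1 -68 45;29 -0.1 1 -76.5 45;29.5 -0.1 1 -85 45")

```text
time_s: 10.7
eef_pos: [622.2, 145.4, 270.1]
ee_rot: [-0.0, 0.1, 0.995, 0.0]
force: [0.1, -0.1, -0.5]
grip_width: 0.45
```

>>> step_arm(plan="0 0 0 -5 45;0 0 0 -5 45;0 0 0 -5 45")

```text
time_s: 11.0
eef_pos: [622.6, 143.4, 270.3]
ee_rot: [-0.0, 0.062, 0.998, 0.0]
force: [-0.1, 0.5, -0.5]
grip_width: 0.446
```

Run:
```python
from h import *
p,d,i,q=snap('w5')
th=np.radians(-7.05);ex=ax(th);ey=ax(th+np.pi/2);o=np.array([622.33,128.57])+5*ey
c=np.stack([(q[...,:2]-o)@ex,(q[...,:2]-o)@ey],-1);Z=q[...,2]
m=(Z>196)&(Z<212)&(abs(c[...,0])<90)&(abs(c[...,1]-9)<30)
r=cv2.minAreaRect(c[m].astype(np.float32));print(r,m.sum(),np.median(Z[m]))
e=(Z>150)&(Z<175)&(abs(c[...,0])<100)&(c[...,1]<5)&(c[...,1]>-60); print('door edge y',np.percentile(c[e][:,1],[1,3,10]))
t=o+r[0][0]*ex+r[0][1]*ey; delta([t[0],t[1],177.5],82.95)
s=readout.sense();print(s['time_s'],s['force'],s['joints'].round(2))
```

```text
((-0.9830474853515625, 8.848959922790527), (14.112495422363281, 138.49237060546875), 89.93943786621094) 3106 204.4276836023029
door edge y [-47.95774629 -38.15881864 -28.29715237]
move cm [-0.04 -0.06  9.28] twist -0.04 tcp [622.7 143.1 270.3] yaw_y 82.91 tilt [-1.e-04  1.e-04 -1.e+00]
11.05 [-0.10228549 -0.22854382  0.3140086 ] [ 0.04  0.56  1.04  0.    1.55 -1.4 ]
```

>>> step_arm(plan="0 -0.05 2 0 45;0 -0.05 4 0 45;0 -0.05 6 0 45;0 -0.05 8 0 45;0 -0.05 8.9 0 45;0 -0.05 9.2 0 45;0 -0.05 9.2 0 30;0 -0.05 9.2 0 15;0 -0.05 9.2 0 0;0 -0.05 9.2 0 0", grip_force=60)

```text
time_s: 12.05
eef_pos: [623.3, 142.1, 179.6]
ee_rot: [0.001, 0.061, 0.998, 0.0]
force: [-0.7, 1.5, 4.8]
grip_width: 0.154
```

>>> step_arm(plan="0 0 0 0 0;0 0 0 0 0;0 0 0 0 0;0 0 0 0 0")

```text
time_s: 12.45
eef_pos: [623.3, 142.1, 179.6]
ee_rot: [0.001, 0.061, 0.998, 0.0]
force: [-0.8, 1.3, 5.2]
grip_width: 0.148
```

>>> step_arm(plan="0 -0.5 -0.1 0 0;0 -1.5 -0.15 0 0;0 -3 -0.15 0 0;0 -5 -0.15 0 0;0 -7 -0.15 0 0;0 -9 -0.15 0 0;0 -11 -0.15 0 0;0 -12.5 -0.15 0 0;0 -13.5 -0.15 0 0;0 -14 -0.15 0 0")

```text
time_s: 13.45
eef_pos: [605.6, 1.9, 179.6]
ee_rot: [-0.0, 0.062, 0.998, -0.0]
force: [-0.1, 1.8, -1.5]
grip_width: 0.151
```

>>> step_arm(plan="0 -0.8 0 0 0;0 -1.8 0 0 0;0 -3 0 0 0;0 -4.2 0 0 0;0 -5.3 0 0 0;0 -6.2 0 0 0;0 -6.7 0 0 0;0 -7 0 0 0;0 -7.2 0 0 0")

```text
time_s: 14.35
eef_pos: [597.0, -68.5, 179.8]
ee_rot: [-0.0, 0.061, 0.998, 0.0]
force: [1.1, 0.9, -3.1]
grip_width: 0.155
```

```bash
cat > f.py <<'E'
from h import *
th=np.radians(-7.05);ex=ax(th);ey=ax(th+np.pi/2);o=np.array([622.33,128.57])+5*ey
s=readout.sense();p=s['eef_pos'];print(s['time_s'],'chest y',((p[:2]-o)@ey).round(1),'x',((p[:2]-o)@ex).round(1),p[2].round(1),'F ch',(s['force'][:2]@ex).round(1),(s['force'][:2]@ey).round(1),s['force'][2].round(1))
E
python3 f.py
```

```text
14.35 chest y -203.7 x -0.9 179.8 F ch 1.0 1.0 -3.1
```

>>> step_arm(plan="0 -0.15 0 0 0;0 -0.3 0 0 0;0 -0.5 0 0 0;0 -0.7 0 0 0;0 -0.9 0 0 0;0 -1.1 0 0 0;0 -1.2 0 0 0;0 -1.3 0 0 0;0 -1.4 0 0 0;0 -1.5 0 0 0")

```text
time_s: 15.35
eef_pos: [595.2, -83.4, 179.8]
ee_rot: [0.0, 0.061, 0.998, 0.0]
force: [-0.2, 0.7, -2.7]
grip_width: 0.15
```

>>> step_arm(plan="0 -0.1 0 0 0;0 -0.2 0 0 0;0 -0.3 0 0 0;0 -0.4 0 0 0;0 -0.5 0 0 0")

```text
time_s: 15.85
eef_pos: [594.6, -87.8, 179.7]
ee_rot: [-0.0, 0.061, 0.998, 0.001]
force: [0.5, 4.8, -2.6]
grip_width: 0.153
```

```bash
python3 f.py
```

```text
15.85 chest y -223.1 x -1.0 179.7 F ch -0.1 4.9 -2.6
```

>>> step_arm(plan="0 -0.1 0 0 0;0 -0.2 0 0 0;0 -0.3 0 0 0;0 -0.4 0 0 0")

```text
time_s: 16.25
eef_pos: [594.1, -92.6, 179.8]
ee_rot: [-0.0, 0.061, 0.998, -0.0]
force: [0.2, 0.8, -2.8]
grip_width: 0.153
```

>>> step_arm(plan="0 -0.1 0 0 0;0 -0.2 0 0 0")

```text
time_s: 16.45
eef_pos: [593.8, -94.9, 179.8]
ee_rot: [-0.0, 0.061, 0.998, -0.0]
force: [-0.5, -1.2, -3.0]
grip_width: 0.153
```

>>> step_arm(plan="0 -0.1 0 0 0")

```text
time_s: 16.55
eef_pos: [593.8, -95.6, 179.8]
ee_rot: [0.0, 0.061, 0.998, -0.0]
force: [-0.7, 2.7, -2.8]
grip_width: 0.152
```

>>> step_arm(plan="0 -0.1 0 0 0")

```text
time_s: 16.65
eef_pos: [593.7, -95.9, 179.8]
ee_rot: [0.0, 0.061, 0.998, 0.0]
force: [1.4, 5.7, -2.5]
grip_width: 0.156
```

```bash
python3 f.py
```

```text
16.65 chest y -231.3 x -0.9 179.8 F ch 0.7 5.9 -2.5
```

>>> step_arm(plan="0 -0.1 0 0 0")

```text
time_s: 16.75
eef_pos: [593.6, -96.3, 179.8]
ee_rot: [0.0, 0.061, 0.998, 0.001]
force: [0.3, 9.1, -4.6]
grip_width: 0.15
```

>>> step_arm(plan="0 -0.1 0 0 0")

```text
time_s: 16.85
eef_pos: [593.5, -96.7, 179.7]
ee_rot: [0.0, 0.061, 0.998, 0.002]
force: [1.4, 11.1, -4.0]
grip_width: 0.15
```

```bash
python3 f.py
```

```text
16.85 chest y -232.1 x -0.9 179.7 F ch 0.1 11.2 -4.0
```

>>> step_arm(plan="0 -0.1 0 0 0")

```text
time_s: 16.95
eef_pos: [593.4, -97.0, 179.6]
ee_rot: [-0.0, 0.061, 0.998, 0.002]
force: [1.1, 14.3, -0.8]
grip_width: 0.154
```

>>> step_arm(plan="0 -0.08 0 0 0")

```text
time_s: 17.05
eef_pos: [593.4, -97.2, 179.7]
ee_rot: [0.0, 0.061, 0.998, 0.003]
force: [1.6, 16.0, -3.5]
grip_width: 0.153
```

Run:
```python
from h import *
exec(open('f.py').read())
for n in ['top']:
    p,d=cams.capture(n); np.savez(n+'b',p=p,d=d)
    q=cloud(n,d).reshape(-1,3); c=np.c_[(q[:,:2]-o)@ex,(q[:,:2]-o)@ey,q[:,2]]
snap('w6')
cv2.imwrite('pics/top3.png',cv2.resize(p[90:290,100:400,::-1],(780,520),interpolation=cv2.INTER_CUBIC))
```

```text
17.05 chest y -232.7 x -1.0 179.7 F ch -0.3 16.1 -3.5
```

View pics/w6.png

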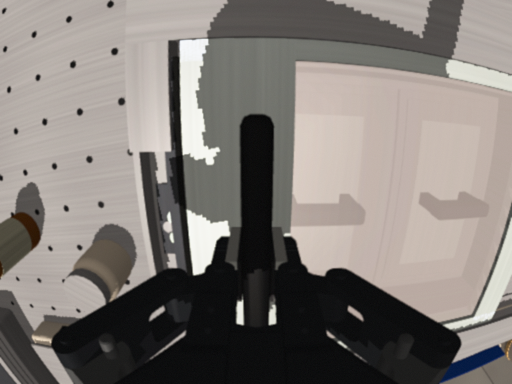

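>>> step_arm(plan="0 0.08 0 0 0;0 0.16 0 0 0;0 0.24 0 0 0;0 0.32 0 0 0;0 0.36 0 0 0")

```text
time_s: 17.65
eef_pos: [593.6, -96.0, 179.6]
ee_rot: [-0.0, 0.061, 0.998, 0.0]
force: [1.0, 5.0, -3.5]
grip_width: 0.151
```

```bash
python3 f.py
```

```text
17.65 chest y -231.4 x -1.0 179.6 F ch 0.4 5.1 -3.5
```

>>> step_arm(plan="0 0 0 0 22;0 0 0 0 30;0 0 0 0 40;0 0 0 0 40;0 0 -0.5 0 40;0 0 -1.5 0 40;0 0 -3.5 0 40;0 0 -6 0 40;0 0 -9 0 40;0 0 -12 0 40")

```text
time_s: 18.65
eef_pos: [593.5, -96.4, 302.0]
ee_rot: [0.0, 0.061, 0.998, -0.0]
force: [0.3, -0.2, 1.0]
grip_width: 0.398
```

Run:
```python
from h import *
exec(open('f.py').read())
p,d,i,q=snap('w7')
c=np.stack([(q[...,:2]-o)@ex,(q[...,:2]-o)@ey,q[...,2]],-1);Z=c[...,2]
m=(Z>196)&(Z<212)&(abs(c[...,0])<90)&(abs(c[...,1]+231)<30)
print('handle',cv2.minAreaRect(c[m][:,:2].astype(np.float32)))
for x0 in (-80,-60,60,80):
    s=c[(abs(c[...,0]-x0)<5)&(c[...,1]<-255)&(c[...,1]>-295)]
    b=np.floor(s[:,1]/2); print(x0,[(int(k*2),int(np.median(s[b==k][:,2]))) for k in np.unique(b)])
```

```text
18.65 chest y -231.8 x -1.0 302.0 F ch 0.3 -0.1 1.0
handle ((-1.1361541748046875, -231.84695434570312), (138.90261840820312, 14.080876350402832), 0.030487673357129097)
-80 [(-296, 173), (-294, 172), (-292, 172), (-290, 172), (-288, 172), (-286, 173), (-284, 172), (-282, 172), (-280, 172), (-278, 167), (-276, 167), (-274, 167), (-272, 167), (-270, 166), (-268, 166), (-266, 166), (-264, 166), (-262, 166), (-260, 166), (-258, 166), (-256, 166)]
-60 [(-296, 172), (-294, 172), (-292, 173), (-290, 173), (-288, 172), (-286, 172), (-284, 172), (-282, 172), (-280, 173), (-278, 168), (-276, 167), (-274, 167), (-272, 166), (-270, 166), (-268, 167), (-266, 166), (-264, 166), (-262, 166), (-260, 166), (-258, 166), (-256, 166)]
60 [(-296, 172), (-294, 173), (-292, 172), (-290, 172), (-288, 172), (-286, 172), (-284, 172), (-282, 172), (-280, 167), (-278, 165), (-276, 167), (-274, 166), (-272, 166), (-270, 167), (-268, 167), (-266, 167), (-264, 167), (-262, 167), (-260, 167), (-258, 167), (-256, 167)]
80 [(-266, 167), (-264, 166), (-262, 166), (-260, 166), (-258, 166), (-256, 166)]
```

View pics/w7.png

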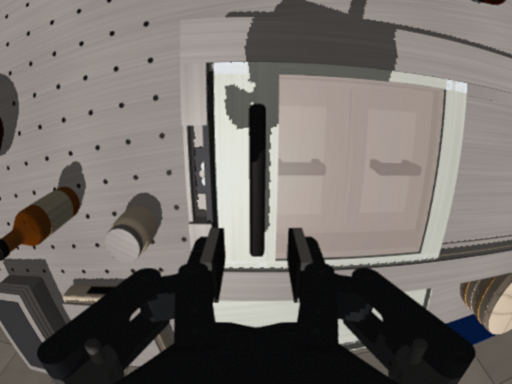

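```bash
python3 -c "
from h import *
print(workorder.finish_job())"
```

```text
the job is handed in; nothing more can be done
None
```

The pan is back in its place in the chest, the door is shut against the bumper strip, and I handed the job in at about 18.7 s with the arm clear of everything.

- **Pan:** I took it by its handle and lowered it into the empty place. After I let go, its lid measured level (slope under 0.4 %) at 111 mm, the height expected when the rim lies flat. Its handle stood within about 1 mm of the place's centre.
- **Door:** I slid it along by its handle and crept through the catch at about 10 mm/s or slower. I saw the force dip as it passed the rollers, then rise on the rubber to about 16 N. I eased back to about 5 N before opening the fingers.
- **Last check:** the picture and depth showed no gap at the strip. The door's edge came out at −271.8 mm in the chest's axes, against −273 mm for the strip's face measured beforehand; that 1 mm difference is within the camera's 2 mm calibration.

I did not measure the neighbouring pan or the other things on the counter again afterwards. I felt no unexpected contact, apart from a brief 5 N vertical push while gripping the door handle. The bottle and jar were still standing in the last picture.

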